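Load the filament carton and hold the bay cover shut

ROBOT

A 6-joint arm with a two-finger parallel gripper is mounted at the origin on the work surface. World frame = base frame: x ahead of the robot, y to its left, z up, the work surface at z = 0. Lengths are in m, angles in rad, forces in N, time in s.
With the tool pointing down it reaches from about 0.325 to 0.85 m from the base axis. Payload 15.5 kg.
Tool frame: the origin (TCP) lies on the centre line of the jaws, within the pads' length; the fingertips stand r.tip_extent ahead of it and the grasp point (between the pads) lies 11 mm behind it (r.tip_extent is the distance from the TCP to the fingertips, in m); z points along the fingers, y is the direction in which the jaws open and shut (so a half turn about z gives the same grasp; the last joint's range is limited). The gripper opens to 91 mm and grips with 3 to 60 N. Pads are 32 mm wide; open, the fingers measure 118 mm over their backs; the gripper's body (76 mm by 178 mm) begins 60 mm behind the grasp point.
Start: joints at [-1.284, 0.494, 1.345, -0, 1.302, -0.096], TCP at [0.233, -0.58, 0.222] pointing down, gripper open.
Joint ranges: [-2.91, 2.91], [-0.82, 2.16], [0.22, 2.67], [-1.22, 4.37], [0.12, 2.79], [-3.08, 3.08]. Speed limits (rad/s): [1.89, 1.89, 2.57, 3.01, 3.01, 3.01].

INTERFACE

Orientations are given as a rotation vector (axis times angle).
In Python, from cell import readout, cams, r gives the robot as it stands.
- The arm moves only by the tool carry_out, never from a script. Its argument "targets" is a list of rows, each an object of numbers: "x", "y", "z": the shift along the tool's x, y, z in m; "rx", "ry", "rz": the turn, a rotation vector about the tool's x, y, z in degrees. A call has 1 to 5 rows; each row shifts and turns the commanded pose from where the row before left it, along the tool's axes as they then stand; what a row does not reach is not made up. A row lasts 1/10 s, in which the tool goes at most 50 mm and 8.59 degrees, less where a joint would pass 70% of its speed; a pose out of reach is approached as far as the arm can. A call is refused whole if a number of a shift passes 0.05 or a number of a turn 8.59, either way. A call with a gripper value outside its range is refused whole. "grip" is the closure in counts, from 0 (fully open) to 255 (shut), set as the call begins (left out, the last holds). The fingers move at their own pace and stop on an object; "force" is the grip in N (left out, the last holds). Time passes only in rows, so rows that do not move let the fingers close. It gives the time, the measured TCP pose, the force and the opening at its end, in the units of the state.
- readout.get_obs(): the state, without advancing time (a new reading comes with each control period).
- cams.capture(name): name is "side" or "top"; returns a dict with "frame" (480x640x3 uint8, red, green, blue), "z_map" (480x640 float32, m along the optical axis (not along the pixel's ray), 0 where there is no reading), "fx", "fy", "cx", "cy" (pixels), "distortion" ([k1, k2, p1, p2, k3] as OpenCV has them; the pictures are not rectified), "position" and "orientation" of the camera in the world. Camera axes: x right, y down, z forward; pixel columns grow to the right and rows downward; lengths in m; the calibration is good to about 2 mm. A picture is of the moment at which its call begins.
- r.close_job(): hands the job in, once; it reports no verdict.
The state is a dict: "time_s": time; "joint_positions": joint angles; "qvel": joint speeds; "tau": joint torques, N m; "eef_pos": TCP position; "ee_rot": TCP orientation; "wrist_force": force on the tool from outside, world axes, zero at the start; "torque": the same for the moment, N m; "gripper_width": finger opening in m.
Only numpy, scipy, OpenCV 4.12 (cv2) and the standard library are available. Lean on these libraries where they do the work, as an engineer would, in place of code of your own. Each camera call takes 0.05 s, during which the arm holds its last target.

TASK

Leaving the other things on the bench where they are, push the cardboard filament carton along the rollers until it is fully home against the blue end stop of the bay, without lifting it off the rollers. Then turn the red quarter-turn fastener on the raised grey cover until its white slot line is in line with the two yellow marks, press the cover down flush onto its frame so that its orange lips drop behind the carton, and finish while still holding it pressed there: its springs lift it if you let go.

Things in the scene. Friction and masses are not known exactly. Their poses are not given: they have to be found in the camera images.
- station: loading station, fixed to the bench: base 190 x 520 mm, origin on the bench surface. Its y axis runs along the roller track from the open end (y = -270 mm) into the bay, x across it, z up. 14 free grey rollers, y = -250 to 140 mm, tops 33 mm above the bench, lie between aluminium side rails (inner faces x = +-69.5 mm, tops at 48 mm)
- end_stop (a point): middle of the face of the blue end stop that the carton comes to rest against: station x = 0, y = 155 mm, 58 mm above the bench. The bay has side walls from y = 75 to 165 mm, 89 mm high. Behind the stop is a dark block (y = 165 to 245 mm, top 89 mm) with the keyway for the fastener's pin
- carton_center (a point): centre (half-way up) of the cardboard carton, 130 x 130 mm, 50 mm high, 0.3 to 0.54 kg, riding on the rollers with its centre 58 mm above the bench, square to the track within a few degrees. Fully home, its centre is at station y = 90 mm and its rear face at y = 25 mm. It rolls easily
- cover (a joint): how far the grey bay cover is pressed down, in m: 0 = sprung up 22 mm above the frame (as it starts), 0.022 = flush on the frame. It moves only straight down and stays level; its springs push back with about 2 N at 0 and 10 N when flush. It cannot go flush while the carton is not home or the fastener is not aligned
- cover_top (a point): point on the top face of the cover at station x = 0, y = 125 mm: 119 mm above the bench when raised, 97 mm when flush. The plate is 8 mm thick, 160 mm wide (x), from y = 75 to 245 mm; from it two arms at x = +-56 to +-80 mm reach back to y = 9 mm, with a free gap 112 mm wide between them: keep the gripper, if wider, above 119 mm while pushing there
- lip (a point): middle of the orange lip under the end of the +x arm of the cover (the -x arm has the same at x = -62.5 mm), at station x = 62.5, y = 13 mm; lips 8 mm thick (y), 22 mm long. They clear the carton's top by 6 mm when raised and drop behind its rear face when flush, with 8 mm of play
- fastener (a joint): angle of the fastener in rad about the vertical, counter-clockwise from above positive; 0 = slot in line with the yellow marks (wing along the station's y axis). It turns from -0.5 to 1.6 with no click or stop at 0, and is stiff enough (0.05 Nm) to stay where it is left
- wing (a point): grip point of the fastener's red wing, on its axis at station x = 0, y = 205 mm, 27 mm above the cover's top face (146 mm above the bench when raised); goes down with the cover. The wing is a bar 44 mm long (its own y axis), 12 mm thick (its own x axis), from 10 to 40 mm above the cover's top face, on a 20 mm round neck, a white slot line along its top
- spool: filament spool, blue with black flanges, 140 mm across, 55 mm high, lying flat; origin under its centre; a bystander, to be left alone
- figure: grey printed figurine, 60 mm across its foot, 150 mm tall; origin under its centre; a bystander, to be left alone
- print_ring: blue printed ring, 64 mm across, 18 mm high; origin under its centre; a bystander, to be left alone
- driver: screwdriver lying on the bench, orange handle; a bystander, to be left alone
- scraper: print scraper (spatula) lying on the bench; a bystander, to be left alone
- bottle: white bottle with red cap, 60 mm across, 150 mm tall; origin under its centre; a bystander, to be left alone
- bin: blue open parts bin, 120 x 160 x 50 mm; origin under its centre; a bystander, to be left alone
There are look-alikes about, which are no part of the job. What is shaped like the part that bears carton_center but pink or turquoise is not meant.

How it is judged:
On the way, in this order (a step that is already met when the one before it is completed fails the run):
1. the carton is fully home in the bay, within 7 mm of the end stop, on the rollers (y of carton_center in the frame of station above 0.083 m and z of carton_center in the frame of station below 0.063 m), for 0.2 s.
2. the fastener's slot is in line with the marks, within 0.15 rad (value of joint fastener between -0.15 and 0.15 rad), for 0.2 s.
3. the cover is pressed flush by the robot, within 1.5 mm (value of joint cover above 0.0205 m and contact force between any of the fingers, the arm and station above 4 N), for 0.3 s.
At the end, for the whole second after the job is handed in: The robot is still pressing on the cover or its fastener (more than 4 N) and the cover is flush within 1.5 mm, the fastener within 0.15 rad of the marks, and the carton on the rollers within 7 mm of the end stop (all of step 1 and all of step 2 and all of step 3); the arm keeps its last pose, push and grip.
It fails at once if a bystander is shifted by more than 30 mm (distance of any of spool, figure, print_ring, driver, scraper, bottle, bin from where it was at the start of the episode above 0.03 m).
It fails at once if the carton is lifted more than 20 mm off the rollers or tipped (height (world z) of carton_center above 0.078 m or angle between carton_center's own z axis and vertical above 0.3 rad).
It also fails if it takes over 48 s, if anything falls off the work surface, if the arm or the gripper's body presses on something with over 40 N, if the wrist force passes 120 N, or if a joint passes its speed limit or range.

## Working session

There is one attempt and no reset: what is moved stays moved. The work goes in short steps, Python scripts to look and compute and a tool call to move; the robot and the scene stay as the last step left them, time stands still between calls to the robot, and variables do not carry over. Pictures are saved under pics/ and viewed, and the job is handed in when it is done.

Besides the shell and the picture viewer there is one more tool, called after "Emit:" as name(argument=value, ...) on one line, values as JSON. carry_out: Moves the arm, as the interface text tells. Its arguments: {"type":"object","properties":{"targets":{"type":"array"},"grip":{"type":"number"},"force":{"type":"number"}},"required":["targets"]}

```bash
ls; mkdir -p pics
python3 - <<'E'
from cell import readout, cams, r
import cv2
print(readout.get_obs()); print(r.tip_extent)
for n in("side","top"):
    c=cams.capture(n); cv2.imwrite(f"pics/{n}0.png",c["frame"][:,:,::-1])
    print({k:v for k,v in c.items() if k not in("frame","z_map")})
E
```

```text
pics
{'time_s': 0.0, 'joint_positions': array([-1.28449414e+00,  4.94164475e-01,  1.34614164e+00, -1.04146743e-05,
        1.30250101e+00, -9.55105961e-02]), 'qvel': array([ 0.00140214,  0.00100907, -0.00050443,  0.00051283, -0.00052686,
        0.00108118]), 'tau': array([-6.63722487e-03, -8.78828716e+01, -3.81856227e+01,  7.02423952e-02,
        5.32733370e-02, -7.35445224e-05]), 'eef_pos': array([ 0.23276368, -0.57963331,  0.22134634]), 'ee_rot': array([-3.08333137e+00, -5.95888791e-01,  1.97333003e-04]), 'wrist_force': array([-0.04792135,  1.41990194,  0.31728063]), 'torque': array([0.01891077, 0.00195672, 0.0174438 ]), 'gripper_width': 0.09151486572077769}
0.008
{'fx': 611.9853465927248, 'fy': 611.9853465927248, 'cx': 329.0345181588384, 'cy': 236.58149334624855, 'distortion': array([-0.03346713,  0.        ,  0.        ,  0.        ,  0.        ]), 'position': array([-0.36103723, -0.80562488,  1.10111196]), 'orientation': array([-2.10779237,  0.87779497, -0.42828491])}
{'fx': 569.2838824963244, 'fy': 569.2838824963244, 'cx': 319.0638492567814, 'cy': 243.8594329301157, 'distortion': array([-0.09542161,  0.        ,  0.        ,  0.        ,  0.        ]), 'position': array([0.4356719 , 0.02948465, 1.46306685]), 'orientation': array([-2.19543097,  2.18863563, -0.01894141])}
```

View pics/side0.png

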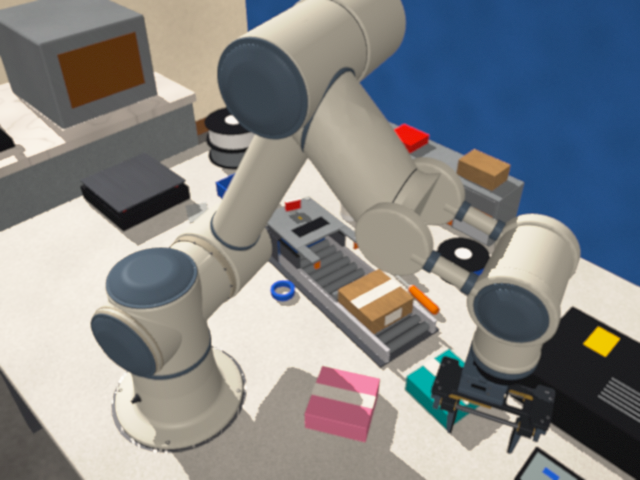

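View pics/top0.png

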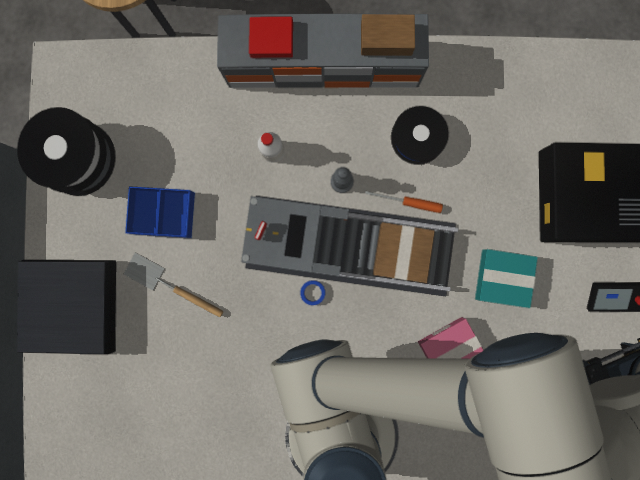

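The top view shows the station from (245,235) to (455,260). Its open end is at image right, which is world -y. The brown carton on the rollers is at (403,250), the red wing at (261,231) and the yellow marks at about (248,230) and (285,235). Box candidates are brown on the rollers (403,250), turquoise (507,278), pink (450,340) and brown on the shelf (388,35). Only the first is cardboard on the rollers, and I'll confirm it in a crop.

```bash
cat > h.py <<'E'
from cell import readout, cams, r
import cv2, numpy as np
from scipy.spatial.transform import Rotation as R
def cloud(c):
    v,u=np.mgrid[0:480,0:640]
    K=np.array([[c["fx"],0,c["cx"]],[0,c["fy"],c["cy"]],[0,0,1.]])
    p=cv2.undistortPoints(np.stack([u,v],-1).reshape(-1,1,2).astype(float),K,c["distortion"]).reshape(480,640,2)
    P=np.dstack([p,np.ones((480,640))])*c["z_map"][...,None]
    return P@R.from_rotvec(c["orientation"]).as_matrix().T+c["position"]
def ray(c,uv,z):
    K=np.array([[c["fx"],0,c["cx"]],[0,c["fy"],c["cy"]],[0,0,1.]])
    p=cv2.undistortPoints(np.array(uv,float).reshape(-1,1,2),K,c["distortion"]).reshape(-1,2)
    d=np.c_[p,np.ones(len(p))]@R.from_rotvec(c["orientation"]).as_matrix().T
    return c["position"]+d*((z-c["position"][2])/d[:,2])[:,None]
E
python3 - <<'E'
from h import *
c=cams.capture("top"); np.savez("top0.npz",**c)
f=c["frame"][170:320,230:480]
cv2.imwrite("pics/crop0.png",cv2.resize(f,None,fx=3.2,fy=3.2,interpolation=cv2.INTER_CUBIC)[:,:,::-1])
P=cloud(c)
h=P[...,2]
print("bench",np.median(h[300:330,240:260]))
for n,(u,v) in dict(carton=(390,250),cover=(265,255),stripe=(405,250),wing=(261,231),rail=(400,287)).items(): print(n,P[v,u])
roi=np.zeros((480,640),bool); roi[185:305,235:470]=1
for nm,lo,hi in(("cover",.112,.125),("carton",.076,.09),("wing",.14,.17)):
    m=(roi&(h>lo)&(h<hi)).astype(np.uint8)
    n,l,s,ce=cv2.connectedComponentsWithStats(m)
    for i in range(1,n):
        if s[i,4]>20:
            q=P[l==i][:,:2].astype(np.float32); rr=cv2.minAreaRect(q)
            print(nm,s[i],rr,cv2.boxPoints(rr).round(4).tolist(),P[l==i][:,2].mean())
# red wing
hsv=cv2.cvtColor(c["frame"],cv2.COLOR_RGB2HSV)
E
```

```text
bench 7.472562238619584e-05
carton [ 0.47370323 -0.11383775  0.08236521]
cover [0.46001682 0.18556315 0.11764806]
stripe [ 0.4738095  -0.15028439  0.08200228]
wing [0.51430395 0.19003737 0.16198463]
rail [ 0.38132101 -0.14743282  0.00490612]
cover [ 241  196  108   80 5120] ((0.5075262784957886, 0.11572158336639404), (0.2364780306816101, 0.16027815639972687), 82.1256103515625) [[0.41190001368522644, 0.009600000455975533], [0.5706999897956848, -0.012400000356137753], [0.6031000018119812, 0.22190000116825104], [0.44429999589920044, 0.24379999935626984]] 0.11874344957025862
carton [ 375  222   60   61 2802] ((0.46922624111175537, -0.14756008982658386), (0.13113844394683838, 0.13038179278373718), 81.51725769042969) [[0.3950999975204468, -0.20280000567436218], [0.5239999890327454, -0.22200000286102295], [0.54339998960495, -0.09229999780654907], [0.41440001130104065, -0.0731000006198883]] 0.08278306552581627
wing [255 221  12  19 114] ((0.5177123546600342, 0.19248276948928833), (0.011912872083485126, 0.043799761682748795), 66.8645248413086) [[0.4952000081539154, 0.1956000030040741], [0.5354999899864197, 0.17839999496936798], [0.5401999950408936, 0.18940000236034393], [0.4999000132083893, 0.20659999549388885]] 0.15628707082456547
```

View pics/crop0.png

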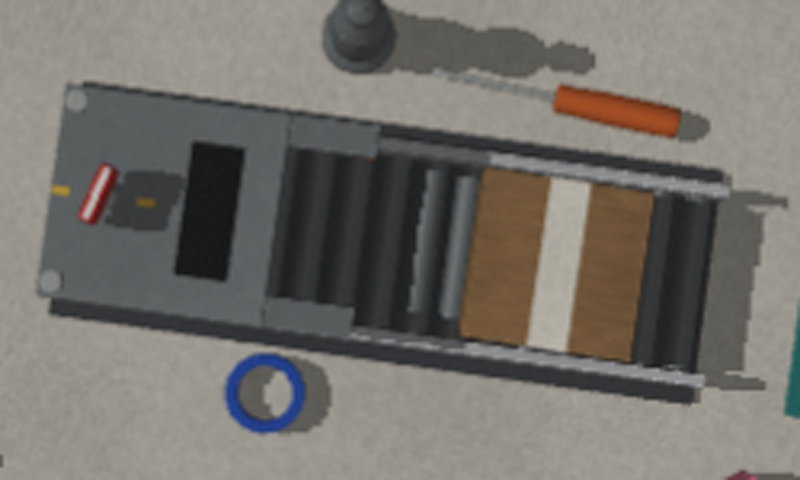

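The crop confirms the brown cardboard box with white tape riding on the rollers as the target. The wing is turned about 75° away from the yellow marks. Next I compute the station pose and check clearance to the bystanders.

```bash
cat >> h.py <<'E'
psi=np.deg2rad(-7.87); O=np.array([0.4903,-0.0102])
X=np.array([np.cos(psi),np.sin(psi)]); Y=np.array([-np.sin(psi),np.cos(psi)])
def st(p): d=np.asarray(p)[...,:2]-O; return np.stack([d@X,d@Y],-1)
def wd(x,y): return O+x*X+y*Y
def state():
    o=readout.get_obs(); M=R.from_rotvec(o["ee_rot"]).as_matrix()
    print("t",round(o["time_s"],2),"st",st(o["eef_pos"]).round(4),"z",o["eef_pos"][2].round(4),"yawY rel station",round(np.rad2deg(np.arctan2(M[1,1],M[0,1])-psi),2),"tilt",M[2].round(3),"F",o["wrist_force"].round(1),"w",round(o["gripper_width"],4),"q",o["joint_positions"].round(2))
    return o,M
def delta(x,y,z):
    o,M=state(); d=np.r_[wd(x,y),z]-o["eef_pos"]; print("tool delta",(M.T@d).round(4))
E
python3 - <<'E'
from h import *
c=np.load("top0.npz"); P=cloud(c); h=P[...,2]
for n,(a,b,d,e) in dict(figure=(325,165,360,195),driver=(400,195,445,212),turq=(475,250,540,308),pink=(415,315,480,360),bottle=(255,130,285,160)).items():
    q=P[b:e,a:d].reshape(-1,3); q=q[q[:,2]>.012]; s=st(q); print(n,s.min(0),s.max(0),q[:,2].max())
delta(0,-.25,.2)
E
```

```text
figure [-0.05954743  0.00513161] [0.18028682 0.06258244] 1.4630668497821508
driver [-0.05954743 -0.22805258] [0.14267471 0.03183087] 1.4630668497821508
turq [-0.09554866 -0.47714986] [0.03709675 0.03183087] 1.4630668497821508
pink [-0.2563808  -0.36315093] [-0.05954743  0.03183087] 1.4630668497821508
bottle [-0.05954743  0.03183087] [0.24231937 0.25056843] 1.4630668497821508
t 0.15 st [-0.1771 -0.5994] z 0.2215 yawY rel station -60.25 tilt [ 0.    -0.001 -1.   ] F [-0.1  0.   0.2] w 0.091 q [-1.28  0.49  1.35 -0.    1.3  -0.1 ]
tool delta [ 0.3271 -0.2155  0.0217]
```

Emit:
carry_out(targets=[{"rz": -8.5},{"rz": -8.5},{"rz": -8.5},{"rz": -8.5},{"rz": -8.5}], grip=145)

```text
invalid input at $.targets[0]: expected keys x, y, z, rx, ry, rz
```

Emit:
carry_out(targets=[{"rz": -8.5},{"rz": -8.5},{"rz": -0.75},{},{}])

```text
invalid input at $.targets[0]: expected keys x, y, z, rx, ry, rz
```

```bash
python3 -c "
from h import *
delta(0,-.25,.2)"
```

```text
t 0.15 st [-0.1771 -0.5994] z 0.2215 yawY rel station -60.25 tilt [ 0.    -0.001 -1.   ] F [-0.1  0.   0.2] w 0.091 q [-1.28  0.49  1.35 -0.    1.3  -0.1 ]
tool delta [ 0.3271 -0.2155  0.0217]
```

All six keys are needed in each row.

Emit:
carry_out(targets=[{"x": 0,"y": 0,"z": 0,"rx": 0,"ry": 0,"rz": -8.5},{"x": 0,"y": 0,"z": 0,"rx": 0,"ry": 0,"rz": -8.5},{"x": 0,"y": 0,"z": 0,"rx": 0,"ry": 0,"rz": -8.5},{"x": 0,"y": 0,"z": 0,"rx": 0,"ry": 0,"rz": -8.5},{"x": 0,"y": 0,"z": 0,"rx": 0,"ry": 0,"rz": -8.5}], grip=145)

```text
time_s: 0.65
eef_pos: [0.2328, -0.5798, 0.2217]
ee_rot: [-2.653, -1.681, -0.0]
wrist_force: [-0.0, 0.6, 0.8]
gripper_width: 0.0539
```

Emit:
carry_out(targets=[{"x": 0,"y": 0,"z": 0,"rx": 0,"ry": 0,"rz": -8.5},{"x": 0,"y": 0,"z": 0,"rx": 0,"ry": 0,"rz": -8.5},{"x": 0,"y": 0,"z": 0,"rx": 0,"ry": 0,"rz": -0.75},{"x": 0,"y": 0,"z": 0,"rx": 0,"ry": 0,"rz": 0},{"x": 0,"y": 0,"z": 0,"rx": 0,"ry": 0,"rz": 0}])

```text
time_s: 1.15
eef_pos: [0.2328, -0.58, 0.2218]
ee_rot: [-2.372, -2.059, -0.0]
wrist_force: [-0.5, -0.8, -0.1]
gripper_width: 0.0393
```

```bash
python3 -c "
from h import *
delta(0,-.25,.2)"
```

```text
t 1.15 st [-0.177  -0.5996] z 0.2218 yawY rel station -0.21 tilt [ 0. -0. -1.] F [-0.5 -0.8 -0.1] w 0.0393 q [-1.28  0.49  1.35 -0.    1.3  -1.14]
tool delta [0.3503 0.1757 0.0219]
```

Emit:
carry_out(targets=[{"x": 0.035,"y": 0.0176,"z": 0,"rx": 0,"ry": 0,"rz": 0},{"x": 0.035,"y": 0.0176,"z": 0,"rx": 0,"ry": 0,"rz": 0},{"x": 0.035,"y": 0.0176,"z": 0,"rx": 0,"ry": 0,"rz": 0},{"x": 0.035,"y": 0.0176,"z": 0,"rx": 0,"ry": 0,"rz": 0},{"x": 0.035,"y": 0.0176,"z": 0,"rx": 0,"ry": 0,"rz": 0}])

```text
time_s: 1.65
eef_pos: [0.3447, -0.4174, 0.222]
ee_rot: [2.372, 2.06, 0.0]
wrist_force: [-0.1, 0.6, 0.0]
gripper_width: 0.0394
```

Emit:
carry_out(targets=[{"x": 0.035,"y": 0.0176,"z": 0,"rx": 0,"ry": 0,"rz": 0},{"x": 0.035,"y": 0.0176,"z": 0,"rx": 0,"ry": 0,"rz": 0},{"x": 0.035,"y": 0.0176,"z": 0,"rx": 0,"ry": 0,"rz": 0},{"x": 0.035,"y": 0.0176,"z": 0,"rx": 0,"ry": 0,"rz": 0},{"x": 0.035,"y": 0.0176,"z": 0,"rx": 0,"ry": 0,"rz": 0}])

```text
time_s: 2.15
eef_pos: [0.4559, -0.256, 0.2221]
ee_rot: [2.372, 2.06, 0.0]
wrist_force: [-0.2, -0.6, -0.0]
gripper_width: 0.0395
```

Emit:
carry_out(targets=[{"x": 0,"y": 0,"z": 0.03,"rx": 0,"ry": 0,"rz": 0},{"x": 0,"y": 0,"z": 0.03,"rx": 0,"ry": 0,"rz": 0},{"x": 0,"y": 0,"z": 0,"rx": 0,"ry": 0,"rz": 0}])

```text
time_s: 2.45
eef_pos: [0.4537, -0.2559, 0.1592]
ee_rot: [-2.367, -2.058, 0.002]
wrist_force: [0.2, 0.0, -0.2]
gripper_width: 0.0392
```

```bash
python3 -c "
from h import *
delta(0,-.245,.064)
c=cams.capture('top'); cv2.imwrite('pics/t1.png',c['frame'][:,:,::-1])
c=cams.capture('side'); cv2.imwrite('pics/s1.png',c['frame'][:,:,::-1])"
```

```text
t 2.45 st [-0.0026 -0.2484] z 0.1592 yawY rel station -0.1 tilt [ 0.003 -0.005 -1.   ] F [ 0.2  0.  -0.2] w 0.0392 q [-0.63  0.43  1.67 -0.    1.05 -0.49]
tool delta [0.0032 0.0031 0.0952]
```

View pics/s1.png

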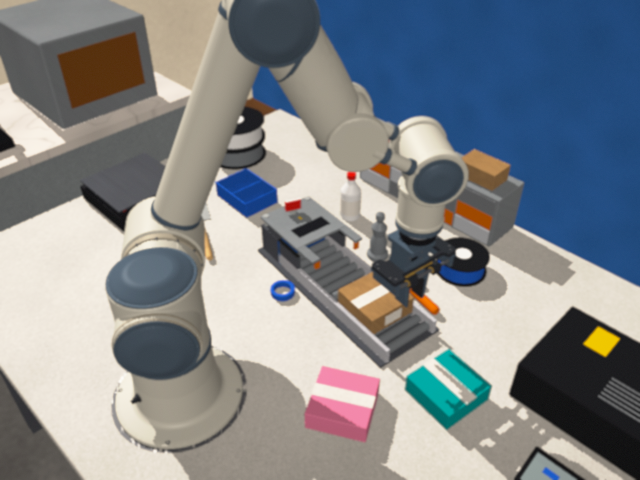

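View pics/t1.png

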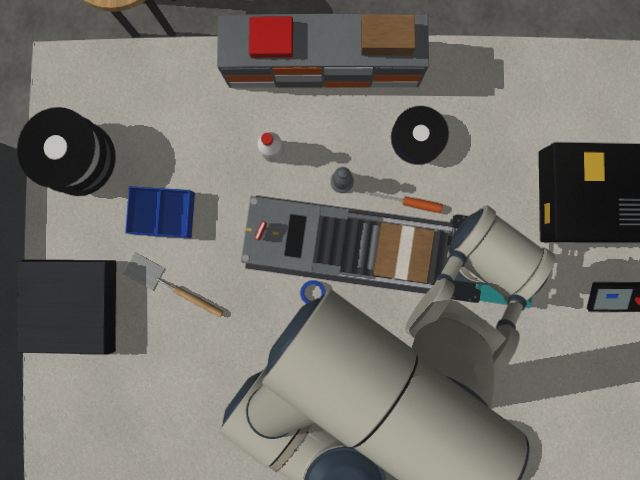

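The gripper stands over the rollers just behind the carton, whose rear edge is at about x=433 px, and nothing is in its way. I descend next.

Emit:
carry_out(targets=[{"x": 0,"y": 0.001,"z": 0.03,"rx": 0,"ry": 0,"rz": 0},{"x": 0,"y": 0.001,"z": 0.03,"rx": 0,"ry": 0,"rz": 0},{"x": 0,"y": 0.001,"z": 0.025,"rx": 0,"ry": 0,"rz": 0},{"x": 0,"y": 0,"z": 0.01,"rx": 0,"ry": 0,"rz": 0},{"x": 0,"y": 0,"z": 0,"rx": 0,"ry": 0,"rz": 0}])

```text
time_s: 3.05
eef_pos: [0.4582, -0.2582, 0.0671]
ee_rot: [-2.369, -2.062, 0.0]
wrist_force: [0.6, -0.1, 0.7]
gripper_width: 0.0392
```

```bash
python3 -c "
from h import *
delta(0,.009,.063)"
```

```text
t 3.05 st [ 0.0021 -0.25  ] z 0.0671 yawY rel station -0.06 tilt [ 0. -0. -1.] F [ 0.6 -0.1  0.7] w 0.0392 q [-0.63  0.57  1.75  0.    0.82 -0.49]
tool delta [ 0.259  -0.0024  0.0042]
```

Emit:
carry_out(targets=[{"x": 0.008,"y": 0,"z": 0.003,"rx": 0,"ry": 0,"rz": 0},{"x": 0.008,"y": -0.002,"z": 0,"rx": 0,"ry": 0,"rz": 0},{"x": 0.006,"y": 0,"z": 0,"rx": 0,"ry": 0,"rz": 0},{"x": 0.006,"y": 0,"z": 0,"rx": 0,"ry": 0,"rz": 0},{"x": 0.008,"y": 0,"z": 0,"rx": 0,"ry": 0,"rz": 0}])

```text
time_s: 3.55
eef_pos: [0.4615, -0.2216, 0.0644]
ee_rot: [2.368, 2.063, 0.0]
wrist_force: [0.2, -1.7, 0.5]
gripper_width: 0.0394
```

Emit:
carry_out(targets=[{"x": 0.01,"y": 0,"z": 0,"rx": 0,"ry": 0,"rz": 0},{"x": 0.01,"y": 0,"z": 0,"rx": 0,"ry": 0,"rz": 0},{"x": 0.01,"y": 0,"z": 0,"rx": 0,"ry": 0,"rz": 0},{"x": 0.01,"y": 0,"z": 0,"rx": 0,"ry": 0,"rz": 0},{"x": 0.01,"y": 0,"z": 0,"rx": 0,"ry": 0,"rz": 0}])

```text
time_s: 4.05
eef_pos: [0.4681, -0.1714, 0.0639]
ee_rot: [2.369, 2.064, 0.0]
wrist_force: [0.1, -1.1, 2.0]
gripper_width: 0.0393
```

```bash
python3 -c "
from h import *
delta(0,.009,.063)
c=cams.capture('side'); cv2.imwrite('pics/s2.png',cv2.resize(c['frame'][180:380,230:500],None,fx=2.9,fy=2.9)[:,:,::-1])"
```

```text
t 4.05 st [ 1.000e-04 -1.628e-01] z 0.0639 yawY rel station 0.0 tilt [ 0.  0. -1.] F [ 0.1 -1.1  2. ] w 0.0393 q [-0.47  0.55  1.82  0.    0.77 -0.33]
tool delta [ 1.718e-01 -1.000e-04  9.000e-04]
```

View pics/s2.png

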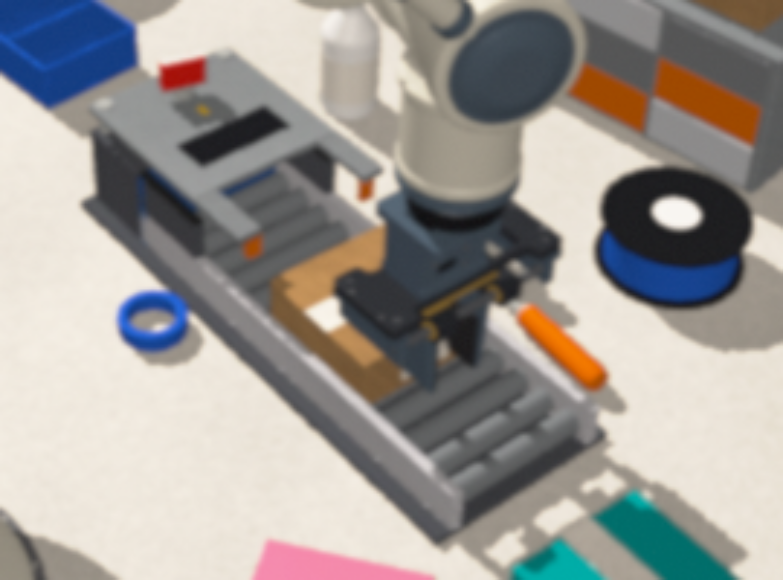

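The carton rides ahead of both fingers, square between the rails. I keep pushing.

Emit:
carry_out(targets=[{"x": 0.01,"y": 0,"z": 0,"rx": 0,"ry": 0,"rz": 0},{"x": 0.01,"y": 0,"z": 0,"rx": 0,"ry": 0,"rz": 0},{"x": 0.01,"y": 0,"z": 0,"rx": 0,"ry": 0,"rz": 0},{"x": 0.01,"y": 0,"z": 0,"rx": 0,"ry": 0,"rz": 0},{"x": 0.01,"y": 0,"z": 0,"rx": 0,"ry": 0,"rz": 0}])

```text
time_s: 4.6
eef_pos: [0.4748, -0.1219, 0.0639]
ee_rot: [-2.369, -2.064, 0.0]
wrist_force: [0.3, -1.5, -1.1]
gripper_width: 0.0393
```

Emit:
carry_out(targets=[{"x": 0.01,"y": 0,"z": 0,"rx": 0,"ry": 0,"rz": 0},{"x": 0.01,"y": 0,"z": 0,"rx": 0,"ry": 0,"rz": 0},{"x": 0.01,"y": 0,"z": 0,"rx": 0,"ry": 0,"rz": 0},{"x": 0.01,"y": 0,"z": 0,"rx": 0,"ry": 0,"rz": 0},{"x": 0.01,"y": 0,"z": 0,"rx": 0,"ry": 0,"rz": 0}])

```text
time_s: 5.1
eef_pos: [0.4817, -0.0725, 0.0639]
ee_rot: [-2.369, -2.064, 0.0]
wrist_force: [-0.8, -1.6, -0.6]
gripper_width: 0.0392
```

Emit:
carry_out(targets=[{"x": 0.01,"y": 0,"z": 0,"rx": 0,"ry": 0,"rz": 0},{"x": 0.01,"y": 0,"z": 0,"rx": 0,"ry": 0,"rz": 0},{"x": 0.01,"y": 0,"z": 0,"rx": 0,"ry": 0,"rz": 0},{"x": 0.01,"y": 0,"z": 0,"rx": 0,"ry": 0,"rz": 0},{"x": 0.005,"y": 0,"z": 0,"rx": 0,"ry": 0,"rz": 0}])

```text
time_s: 5.6
eef_pos: [0.4879, -0.0277, 0.0639]
ee_rot: [-2.368, -2.064, -0.0]
wrist_force: [-0.3, 0.2, 0.1]
gripper_width: 0.0392
```

Emit:
carry_out(targets=[{"x": 0.005,"y": 0,"z": 0,"rx": 0,"ry": 0,"rz": 0},{"x": 0.005,"y": 0,"z": 0,"rx": 0,"ry": 0,"rz": 0},{"x": 0.004,"y": 0,"z": 0,"rx": 0,"ry": 0,"rz": 0},{"x": 0.004,"y": 0,"z": 0,"rx": 0,"ry": 0,"rz": 0},{"x": 0.003,"y": 0,"z": 0,"rx": 0,"ry": 0,"rz": 0}])

```text
time_s: 6.1
eef_pos: [0.4907, -0.0077, 0.0639]
ee_rot: [-2.369, -2.064, 0.0]
wrist_force: [0.1, -0.9, 0.9]
gripper_width: 0.0394
```

```bash
python3 -c "
from h import *
delta(0,.009,.063)
c=cams.capture('side'); cv2.imwrite('pics/s3.png',cv2.resize(c['frame'][180:380,230:500],None,fx=2.9,fy=2.9)[:,:,::-1])"
```

```text
t 6.1 st [0.     0.0026] z 0.0639 yawY rel station -0.01 tilt [ 0. -0. -1.] F [ 0.1 -0.9  0.9] w 0.0394 q [-0.14  0.54  1.84  0.    0.76  0.  ]
tool delta [ 0.0064 -0.      0.0009]
```

View pics/s3.png

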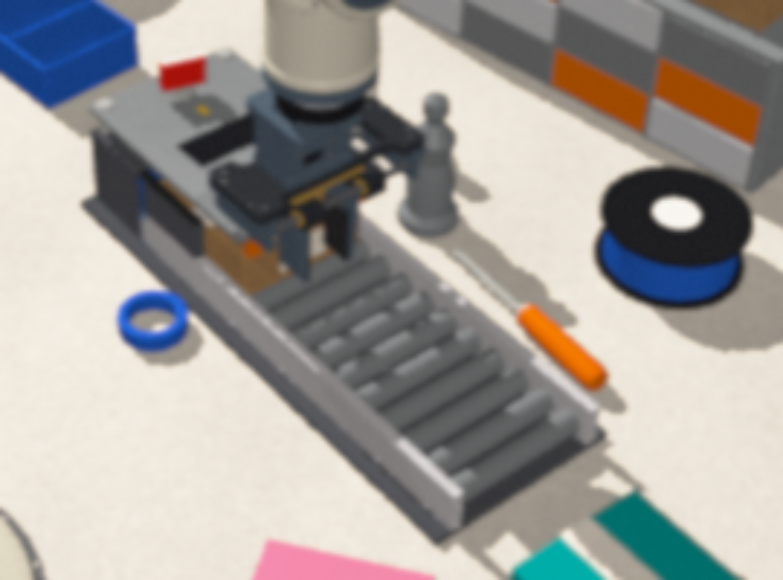

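The carton is nearly in. I press on gently until the force rises.

Emit:
carry_out(targets=[{"x": 0.002,"y": 0,"z": 0,"rx": 0,"ry": 0,"rz": 0},{"x": 0.002,"y": 0,"z": 0,"rx": 0,"ry": 0,"rz": 0},{"x": 0.002,"y": 0,"z": 0,"rx": 0,"ry": 0,"rz": 0}])

```text
time_s: 6.45
eef_pos: [0.4921, -0.0027, 0.064]
ee_rot: [2.367, 2.063, -0.0]
wrist_force: [-4.7, -32.4, -2.8]
gripper_width: 0.0397
```

Emit:
carry_out(targets=[{"x": 0.001,"y": 0,"z": 0,"rx": 0,"ry": 0,"rz": 0},{"x": 0,"y": 0,"z": 0,"rx": 0,"ry": 0,"rz": 0}])

```text
time_s: 6.65
eef_pos: [0.4921, -0.0027, 0.064]
ee_rot: [2.366, 2.063, -0.002]
wrist_force: [-0.7, -24.6, -1.2]
gripper_width: 0.0391
```

Force rose to about 30 N, so the carton is against the stop. I back off slowly, then rise.

Emit:
carry_out(targets=[{"x": -0.001,"y": 0,"z": 0,"rx": 0,"ry": 0,"rz": 0},{"x": -0.002,"y": 0,"z": 0,"rx": 0,"ry": 0,"rz": 0},{"x": -0.006,"y": 0,"z": 0,"rx": 0,"ry": 0,"rz": 0},{"x": -0.015,"y": 0,"z": 0,"rx": 0,"ry": 0,"rz": 0},{"x": -0.03,"y": 0,"z": 0,"rx": 0,"ry": 0,"rz": 0}])

```text
time_s: 7.15
eef_pos: [0.4842, -0.0542, 0.0639]
ee_rot: [-2.367, -2.066, -0.0]
wrist_force: [0.3, -0.3, -0.0]
gripper_width: 0.0391
```

Emit:
carry_out(targets=[{"x": -0.02,"y": 0,"z": -0.03,"rx": 0,"ry": 0,"rz": 0},{"x": 0,"y": 0,"z": -0.04,"rx": 0,"ry": 0,"rz": 0},{"x": 0,"y": 0,"z": -0.04,"rx": 0,"ry": 0,"rz": 0},{"x": 0,"y": 0,"z": -0.04,"rx": 0,"ry": 0,"rz": -8.5}], grip=100)

```text
time_s: 7.55
eef_pos: [0.481, -0.0746, 0.2155]
ee_rot: [-2.21, -2.233, 0.0]
wrist_force: [1.3, 0.0, -1.2]
gripper_width: 0.0554
```

```bash
python3 -c "
from h import *
delta(0,.205,.21)
c=cams.capture('side'); cv2.imwrite('pics/s4.png',cv2.resize(c['frame'][180:380,230:500],None,fx=2.9,fy=2.9)[:,:,::-1])
c=cams.capture('top'); cv2.imwrite('pics/t4.png',cv2.resize(c['frame'][170:320,230:480],None,fx=3.2,fy=3.2)[:,:,::-1])
P=cloud(c); m=np.zeros((480,640),bool); m[185:305,235:400]=1; f=c['frame'].astype(int)
m&=(abs(P[...,2]-.083)<.006)&(f[...,0]>f[...,2]+25)
q=st(P[m]); print(m.sum(), np.percentile(q,[1,50,99],axis=0))
"
```

```text
t 7.55 st [-0.0004 -0.065 ] z 0.2155 yawY rel station 8.46 tilt [ 0. -0. -1.] F [ 1.3  0.  -1.2] w 0.0554 q [-0.28  0.31  1.69  0.    1.15 -0.29]
tool delta [0.267  0.0401 0.0056]
869 [[-0.05444905  0.02640856]
 [ 0.00013977  0.05011178]
 [ 0.05446752  0.07397209]]
```

View pics/s4.png

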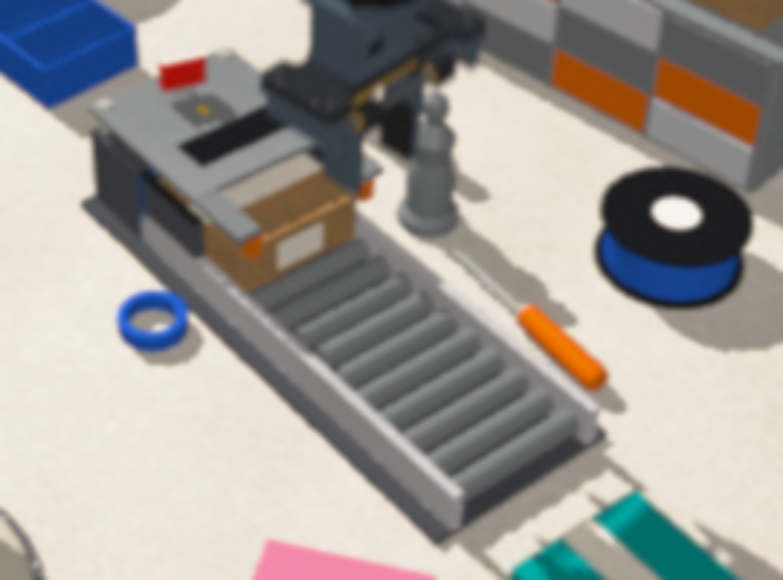

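View pics/t4.png

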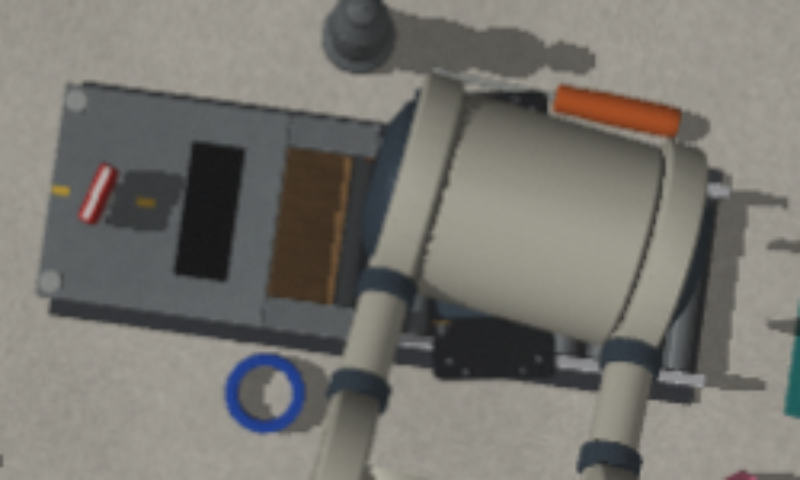

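The carton's rear face measures station y≈0.026 (25 mm is fully home) and it stays there. The wing is untouched. I go over to it and turn the jaws across it.

Emit:
carry_out(targets=[{"x": 0.0445,"y": 0.0067,"z": 0,"rx": 0,"ry": 0,"rz": 0},{"x": 0.0445,"y": 0.0067,"z": 0,"rx": 0,"ry": 0,"rz": 0},{"x": 0.0445,"y": 0.0067,"z": 0,"rx": 0,"ry": 0,"rz": 0},{"x": 0.0445,"y": 0.0067,"z": 0,"rx": 0,"ry": 0,"rz": 0},{"x": 0.0445,"y": 0.0067,"z": 0,"rx": 0,"ry": 0,"rz": 0}])

```text
time_s: 8.15
eef_pos: [0.5122, 0.1502, 0.2135]
ee_rot: [-2.21, -2.233, 0.001]
wrist_force: [0.7, -0.2, -0.5]
gripper_width: 0.0557
```

Emit:
carry_out(targets=[{"x": 0.0445,"y": 0.0067,"z": 0,"rx": 0,"ry": 0,"rz": 0},{"x": 0,"y": 0,"z": 0,"rx": 0,"ry": 0,"rz": -8.5},{"x": 0,"y": 0,"z": 0,"rx": 0,"ry": 0,"rz": -8.5},{"x": 0,"y": 0,"z": 0,"rx": 0,"ry": 0,"rz": -8.5},{"x": 0,"y": 0,"z": 0,"rx": 0,"ry": 0,"rz": -8.5}])

```text
time_s: 8.65
eef_pos: [0.5184, 0.193, 0.2133]
ee_rot: [-1.451, -2.786, 0.001]
wrist_force: [0.3, 0.3, -0.3]
gripper_width: 0.0555
```

Emit:
carry_out(targets=[{"x": 0,"y": 0,"z": 0,"rx": 0,"ry": 0,"rz": -8.5},{"x": 0,"y": 0,"z": 0,"rx": 0,"ry": 0,"rz": -8.5},{"x": 0,"y": 0,"z": 0,"rx": 0,"ry": 0,"rz": -8.5},{"x": 0,"y": 0,"z": 0,"rx": 0,"ry": 0,"rz": -6.8},{"x": 0,"y": 0,"z": 0,"rx": 0,"ry": 0,"rz": 0}])

```text
time_s: 9.15
eef_pos: [0.5185, 0.1929, 0.2134]
ee_rot: [-0.625, -3.078, 0.0]
wrist_force: [-0.5, 0.9, -0.6]
gripper_width: 0.0555
```

```bash
python3 -c "
from h import *
delta(0,.2048,.140)
c=cams.capture('side'); cv2.imwrite('pics/s5.png',cv2.resize(c['frame'][140:340,200:470],None,fx=2.9,fy=2.9)[:,:,::-1])
"
```

```text
t 9.15 st [1.000e-04 2.051e-01] z 0.2134 yawY rel station 74.9 tilt [ 0.001 -0.    -1.   ] F [-0.5  0.9 -0.6] w 0.0555 q [ 0.25  0.4   1.53  0.    1.21 -0.92]
tool delta [ 0.     -0.0002  0.0734]
```

View pics/s5.png

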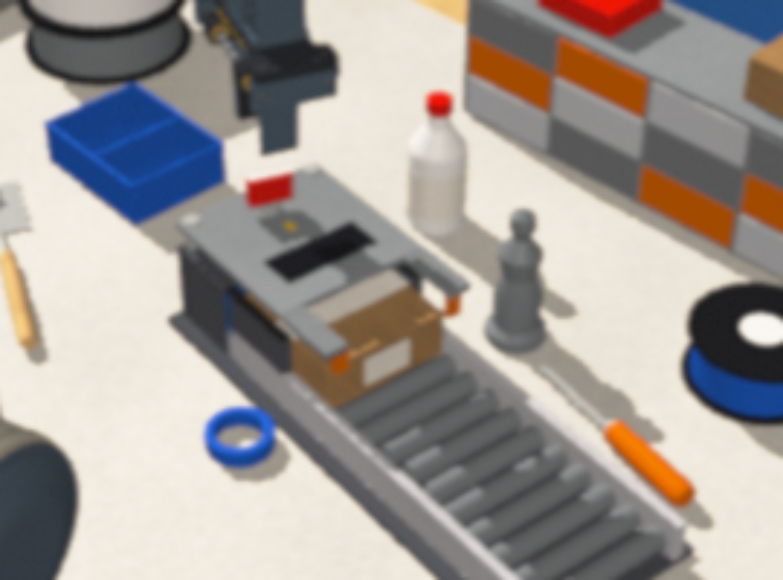

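The gripper is above the wing with the jaws across it. I lower so the tips straddle the wing, about 12 mm above the plate and clear of the neck, then close.

Emit:
carry_out(targets=[{"x": 0,"y": 0,"z": 0.03,"rx": 0,"ry": 0,"rz": 0},{"x": 0,"y": 0,"z": 0.03,"rx": 0,"ry": 0,"rz": 0},{"x": 0,"y": 0,"z": 0.01,"rx": 0,"ry": 0,"rz": 0},{"x": 0,"y": 0,"z": 0.003,"rx": 0,"ry": 0,"rz": 0},{"x": 0,"y": 0,"z": 0,"rx": 0,"ry": 0,"rz": 0}])

```text
time_s: 9.7
eef_pos: [0.5191, 0.1932, 0.1414]
ee_rot: [0.63, 3.078, 0.0]
wrist_force: [0.2, 0.0, 0.5]
gripper_width: 0.055
```

Emit:
carry_out(targets=[{"x": 0,"y": 0,"z": 0,"rx": 0,"ry": 0,"rz": 0},{"x": 0,"y": 0,"z": 0,"rx": 0,"ry": 0,"rz": 0},{"x": 0,"y": 0,"z": 0,"rx": 0,"ry": 0,"rz": 0},{"x": 0,"y": 0,"z": 0,"rx": 0,"ry": 0,"rz": 0},{"x": 0,"y": 0,"z": 0,"rx": 0,"ry": 0,"rz": 0}], grip=255, force=40)

```text
time_s: 10.2
eef_pos: [0.5189, 0.1932, 0.1411]
ee_rot: [0.628, 3.078, 0.0]
wrist_force: [-0.3, -0.3, 0.3]
gripper_width: 0.0182
```

```bash
python3 -c "
from h import *
delta(0,.2048,.139)"
```

```text
t 10.2 st [0.0004 0.2054] z 0.1411 yawY rel station 74.79 tilt [-0.  0. -1.] F [-0.3 -0.3  0.3] w 0.0182 q [ 0.25  0.49  1.62 -0.    1.03 -0.92]
tool delta [ 0.0003 -0.0007  0.0021]
```

Emit:
carry_out(targets=[{"x": 0,"y": 0,"z": 0.001,"rx": 0,"ry": 0,"rz": 0},{"x": 0,"y": 0,"z": 0,"rx": 0,"ry": 0,"rz": 0},{"x": 0,"y": 0,"z": 0,"rx": 0,"ry": 0,"rz": 0}])

```text
time_s: 10.5
eef_pos: [0.5188, 0.193, 0.1399]
ee_rot: [0.628, 3.078, -0.0]
wrist_force: [-0.3, -1.8, 2.2]
gripper_width: 0.0119
```

```bash
python3 -c "
from h import *
delta(0,.2048,.139)"
```

```text
t 10.5 st [0.0005 0.2052] z 0.1399 yawY rel station 74.79 tilt [-0. -0. -1.] F [-0.3 -1.8  2.2] w 0.0119 q [ 0.25  0.49  1.62 -0.    1.03 -0.92]
tool delta [ 0.0003 -0.0005  0.0009]
```

The jaws stopped at 11.9 mm, which is the wing's thickness. Next I turn it 74.8° clockwise, which is +rz about the downward tool axis.

Emit:
carry_out(targets=[{"x": 0,"y": 0,"z": 0,"rx": 0,"ry": 0,"rz": 6},{"x": 0,"y": 0,"z": 0,"rx": 0,"ry": 0,"rz": 6},{"x": 0,"y": 0,"z": 0,"rx": 0,"ry": 0,"rz": 6},{"x": 0,"y": 0,"z": 0,"rx": 0,"ry": 0,"rz": 6},{"x": 0,"y": 0,"z": 0,"rx": 0,"ry": 0,"rz": 6}])

```text
time_s: 11.0
eef_pos: [0.5189, 0.1932, 0.14]
ee_rot: [1.409, 2.807, 0.0]
wrist_force: [1.8, -1.4, 1.4]
gripper_width: 0.0114
```

Emit:
carry_out(targets=[{"x": 0,"y": 0,"z": 0,"rx": 0,"ry": 0,"rz": 6},{"x": 0,"y": 0,"z": 0,"rx": 0,"ry": 0,"rz": 6},{"x": 0,"y": 0,"z": 0,"rx": 0,"ry": 0,"rz": 6},{"x": 0,"y": 0,"z": 0,"rx": 0,"ry": 0,"rz": 6},{"x": 0,"y": 0,"z": 0,"rx": 0,"ry": 0,"rz": 6}])

```text
time_s: 11.5
eef_pos: [0.5191, 0.1932, 0.1401]
ee_rot: [2.088, 2.347, 0.001]
wrist_force: [1.2, -1.2, 0.9]
gripper_width: 0.0121
```

Emit:
carry_out(targets=[{"x": 0,"y": 0,"z": 0,"rx": 0,"ry": 0,"rz": 6},{"x": 0,"y": 0,"z": 0,"rx": 0,"ry": 0,"rz": 6},{"x": 0,"y": 0,"z": 0,"rx": 0,"ry": 0,"rz": 2.8},{"x": 0,"y": 0,"z": 0,"rx": 0,"ry": 0,"rz": 0},{"x": 0,"y": 0,"z": 0,"rx": 0,"ry": 0,"rz": 0}])

```text
time_s: 12.0
eef_pos: [0.5192, 0.1932, 0.1401]
ee_rot: [2.367, 2.065, 0.001]
wrist_force: [2.9, -0.2, 1.2]
gripper_width: 0.0119
```

```bash
python3 -c "
from h import *
delta(0,.2048,.139)
c=cams.capture('side'); cv2.imwrite('pics/s6.png',cv2.resize(c['frame'][140:340,200:470],None,fx=2.9,fy=2.9)[:,:,::-1])
c=cams.capture('top'); cv2.imwrite('pics/t6.png',cv2.resize(c['frame'][170:320,230:480],None,fx=3.2,fy=3.2)[:,:,::-1])
"
```

```text
t 12.0 st [0.0008 0.2054] z 0.1401 yawY rel station 0.09 tilt [ 0.     0.001 -1.   ] F [ 2.9 -0.2  1.2] w 0.0119 q [ 0.25  0.49  1.62 -0.    1.03  0.38]
tool delta [-0.0006 -0.0008  0.0011]
```

View pics/s6.png

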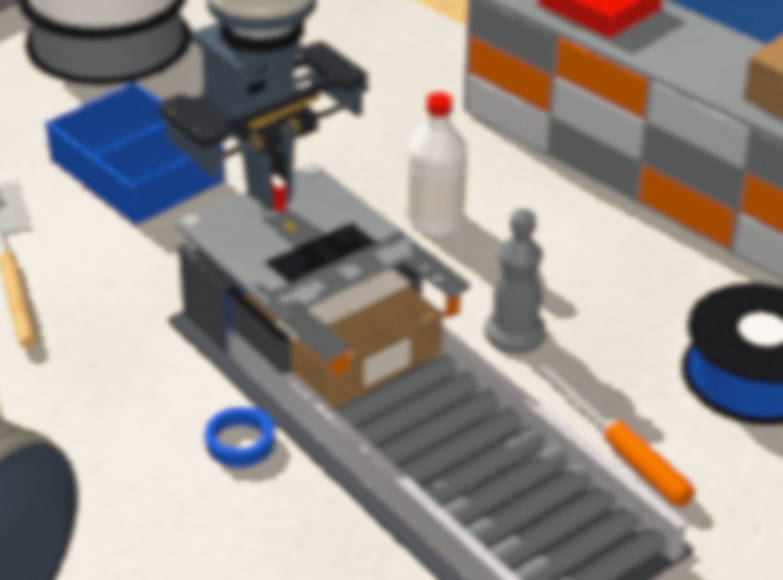

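View pics/t6.png

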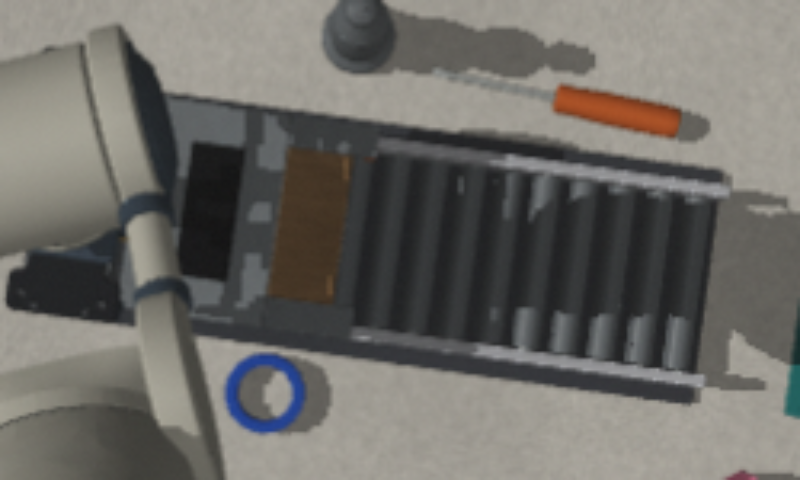

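The wing now lies along the yellow marks, with the grip yaw 0.1° from the station axis. I press down while keeping hold of it.

Emit:
carry_out(targets=[{"x": 0,"y": 0,"z": 0,"rx": 0,"ry": 0,"rz": 0},{"x": 0,"y": 0,"z": 0.003,"rx": 0,"ry": 0,"rz": 0},{"x": 0,"y": 0,"z": 0.004,"rx": 0,"ry": 0,"rz": 0},{"x": 0,"y": 0,"z": 0.004,"rx": 0,"ry": 0,"rz": 0},{"x": 0,"y": 0,"z": 0.004,"rx": 0,"ry": 0,"rz": 0}], force=50)

```text
time_s: 12.6
eef_pos: [0.5192, 0.1932, 0.1248]
ee_rot: [2.368, 2.064, 0.001]
wrist_force: [3.4, 0.1, 7.6]
gripper_width: 0.0119
```

Emit:
carry_out(targets=[{"x": 0,"y": 0,"z": 0.003,"rx": 0,"ry": 0,"rz": 0},{"x": 0,"y": 0,"z": 0.002,"rx": 0,"ry": 0,"rz": 0},{"x": 0,"y": 0,"z": 0.001,"rx": 0,"ry": 0,"rz": 0},{"x": 0,"y": 0,"z": 0,"rx": 0,"ry": 0,"rz": 0}])

```text
time_s: 13.0
eef_pos: [0.5192, 0.1932, 0.1189]
ee_rot: [2.368, 2.064, 0.001]
wrist_force: [3.2, -0.4, 9.2]
gripper_width: 0.0119
```

```bash
python3 -c "
from h import *
delta(0,.2048,.118)"
```

```text
t 13.0 st [0.0007 0.2054] z 0.1189 yawY rel station 0.01 tilt [ 0.     0.001 -1.   ] F [ 3.2 -0.4  9.2] w 0.0119 q [ 0.25  0.52  1.64 -0.    0.98  0.39]
tool delta [-0.0006 -0.0007  0.0009]
```

Emit:
carry_out(targets=[{"x": 0,"y": 0,"z": 0.001,"rx": 0,"ry": 0,"rz": 0},{"x": 0,"y": 0,"z": 0,"rx": 0,"ry": 0,"rz": 0}])

```text
time_s: 13.2
eef_pos: [0.5192, 0.1932, 0.1183]
ee_rot: [2.368, 2.064, 0.001]
wrist_force: [2.6, -1.9, 13.8]
gripper_width: 0.0114
```

Emit:
carry_out(targets=[{"x": 0,"y": 0,"z": 0.001,"rx": 0,"ry": 0,"rz": 0},{"x": 0,"y": 0,"z": 0,"rx": 0,"ry": 0,"rz": 0}])

```text
time_s: 13.4
eef_pos: [0.5193, 0.1933, 0.1181]
ee_rot: [2.368, 2.063, 0.002]
wrist_force: [-2.2, -2.6, 28.4]
gripper_width: 0.0115
```

The force jumped to 28 N at 22.0 mm of travel, so the cover is on its frame. I check it with the cameras.

```bash
python3 -c "
from h import *
c=cams.capture('side'); cv2.imwrite('pics/s7.png',cv2.resize(c['frame'][140:340,200:470],None,fx=2.9,fy=2.9)[:,:,::-1])
c=cams.capture('top'); P=cloud(c)
q=P[185:305,235:400].reshape(-1,3); s=st(q)
for nm,m in dict(plate=(abs(s[:,0])<.07)&(s[:,1]>.08)&(s[:,1]<.16)&(q[:,2]>.09),arms=(abs(s[:,0])>.06)&(abs(s[:,0])<.076)&(s[:,1]>.015)&(s[:,1]<.07)&(q[:,2]>.09)).items(): print(nm,m.sum(),np.median(q[m,2]))
f=c['frame'].astype(int)[185:305,235:400].reshape(-1,3); m=(abs(q[:,2]-.083)<.006)&(f[:,0]>f[:,2]+25)&(abs(s[:,0])<.05)
print('carton rear',np.percentile(s[m,1],[1,50]), np.median(q[m,2]))
state()"
```

```text
plate 3222 0.10276317513469835
arms 305 0.09653216958951893
carton rear [0.02790282 0.05069394] 0.08282830152179566
t 13.5 st [0.0008 0.2055] z 0.1181 yawY rel station 0.01 tilt [ 0.001  0.002 -1.   ] F [-2.1 -1.8 30.7] w 0.0116 q [ 0.25  0.52  1.64 -0.    0.98  0.39]
```

View pics/s7.png

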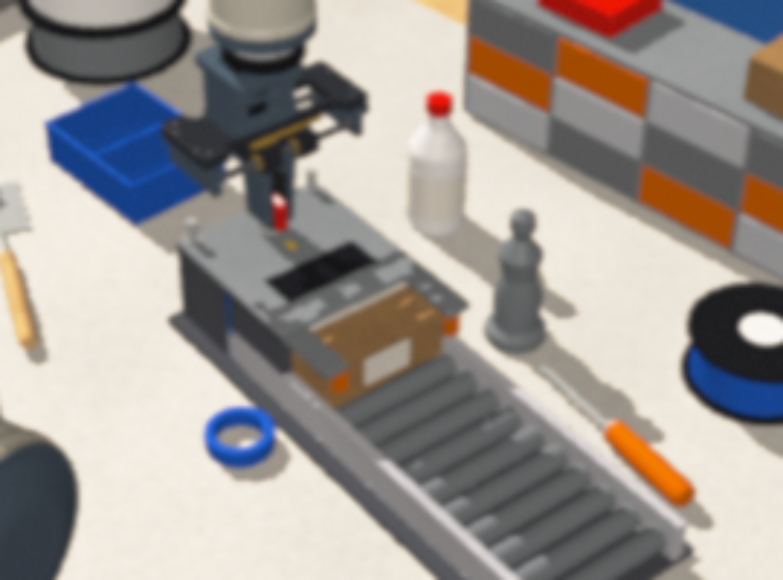

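```bash
python3 -c "
from h import *
c=cams.capture('top'); P=cloud(c)
q=P[185:305,235:400].reshape(-1,3); s=st(q)
m=(abs(s[:,0])<.07)&(s[:,1]>.08)&(s[:,1]<.16)&(q[:,2]>.09)&(q[:,2]<.125); print(m.sum(),np.percentile(q[m,2],[5,25,50,75,95]))
h,e=np.histogram(q[m,2],20);print(h,e.round(3))"
```

```text
1620 [0.09236203 0.09493211 0.09696538 0.09893611 0.10155691]
[ 21  29  53  81 120 148 126 188 177 164 156 135  96  52  31  26   6   7
   2   2] [0.09  0.091 0.092 0.093 0.094 0.094 0.095 0.096 0.097 0.098 0.098 0.099
 0.1   0.101 0.102 0.103 0.103 0.104 0.105 0.106 0.107]
```

Emit:
carry_out(targets=[{"x": 0,"y": 0,"z": 0,"rx": 0,"ry": 0,"rz": 0},{"x": 0,"y": 0,"z": 0,"rx": 0,"ry": 0,"rz": 0},{"x": 0,"y": 0,"z": 0,"rx": 0,"ry": 0,"rz": 0},{"x": 0,"y": 0,"z": 0,"rx": 0,"ry": 0,"rz": 0}])

```text
time_s: 13.95
eef_pos: [0.5193, 0.1932, 0.1181]
ee_rot: [2.368, 2.063, 0.002]
wrist_force: [-2.6, -1.8, 30.1]
gripper_width: 0.0117
```

The plate and arms are at 97 mm, which is flush. The force is a steady 30 N, so I hand in.

```bash
python3 -c "
from h import *
print(r.close_job()); state()"
```

```text
the job is handed in; nothing more can be done
None
the job is handed in; nothing more can be done
```

I pushed the carton home, turned the fastener into line, and pressed the cover flush. I handed in at about 14 s, still gripping the wing and pressing down with about 30 N.

- **Carton:** the push met firm resistance of about 30 N at the end stop. Before the cover went down, its rear face measured station y≈26 mm (25 mm is fully home) and its top was still at 83 mm. With the cover down the rear face read about 28 mm, within the 7 mm allowed, though the camera calibration is only good to about 2 mm.
- **Fastener:** I turned the wing about 75° clockwise. The gripper holding it is within 0.1° of the station axis by my camera-based estimate. I could not see the slot line directly, because the arm hid it from the top camera.
- **Cover:** the gripper went down 22.0 mm before the force jumped. The plate and arms read 97 mm high, and the orange lips are behind the carton. One plate reading gave 103 mm because part of the arm was in the patch. Leaving out everything above 125 mm gave 97 mm.
- **Other things on the bench:** the gripper and arm stayed clear of them, and they look unmoved in the side picture, but I did not measure their positions.

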